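# Seat the burr cone in the mill's drive spindle

### The job

Put the spice mill together: lift the burr cone by its orange grip out of the wooden holder and set its tapered shank into the drive hub. Pressing only lightly, turn it to feel for the two brass dogs until its slot drops over them and it sits fully home; then turn cone and hub together clockwise (from above) to the hub's stop and let go, gently, leaving all other things where they are.

Things in the scene. Friction and masses are not known exactly. Their poses are not given: they have to be found in the camera images.
- burr_cone: Steel conical burr, about 0.36 kg, upright in the holder at the start, x within 0.6 rad of world x. Origin: on the axis in the flange's lower face, z up. Flange 64 mm across, z 0 to 14 mm; ribbed burr 58 narrowing to 36 mm, z 14 to 38. A slot 11 mm wide, 8 deep runs across the flange's lower face along x, the grip's long direction (white line on its top); a half turn gives the same fit
- cone_grip (a point): Place to take the cone: 62 mm above its origin on the axis, axes as the cone's. Orange plastic grip block, 36 mm along x, 24 mm along y, from 38 to 78 mm above the cone's origin; take it across the 24 mm
- shank_tip (a point): Lower end of the cone's tapered shank, 25 mm below its origin. The shank is 27 mm thick at the flange and 15 mm at the tip
- holder: Fixed upright wooden ring that stores the cone: 68 mm outside, 34 mm hole, 32 mm high. Origin: centre of its underside
- drive_base: Fixed black round motor base, 140 mm across, 45 mm high, with the steel hub in its middle. Origin: centre of its underside, z up; two white marks on top lie along its x axis (within 0.3 rad of world x). The hub turns about the vertical with a drag of 0.25 N m; its stop is where the dogs line up with the marks: it turns clockwise (from above) up to there, no farther
- hub_face (a point): Centre of the hub's flat top face (70 mm across), 75 mm above the base's underside, axes as the base's. Its tapered bore is 28 mm wide here, 18 mm wide 26 mm down, 0.5 mm wider all round than the seated shank. The cone is home when its origin meets this point; with the slot not over the dogs it rides 7 mm too high
- dog_top (a point): Point on the hub axis, 7 mm above its face, level with the tops of the two brass dogs. They stand on the face opposite each other, 8 mm wide, 18 to 31 mm off the axis; 1.5 mm of play either side in the slot. At the start they stand at an unmeasured angle, 0.5 to 1.2 rad counter-clockwise of the stop. Over 40 N on the hub (press plus load on both dogs) hurts; 5 to 12 N of press is plenty
- grinder_brush: bystander: brush with wooden handle, 156 mm, lying behind the base
- espresso_cup: bystander: cream cup standing upside down, 64 x 91 x 50 mm
- milk_jug_a: bystander: steel milk jug, 101 x 68 x 85 mm
- filter_box: bystander: brown carton, 50 x 55 x 90 mm
- order_pad: bystander: paper pad, 105 x 70 x 14 mm, at the left
There are look-alikes about, which are no part of the job. What is shaped like the burr_cone but red is not meant.

How it is judged:
On the way, in this order (a step that is already met when the one before it is completed fails the run):
1. the cone is lifted clear of the holder (z of burr_cone in the frame of holder above 0.06 m), for 0.1 s.
2. the cone is fully home, slot over the dogs, not yet turned to the stop (horizontal distance between burr_cone and hub_face below 0.003 m and z of burr_cone in the frame of hub_face below 0.0025 m and angle between the x axis of burr_cone and the x axis of drive_base, either way round above 0.25 rad), for 0.1 s.
3. cone and hub are turned clockwise to the stop (angle between the x axis of burr_cone and the x axis of drive_base, either way round below 0.12 rad), for 0.1 s.
At the end, for the whole second after the job is handed in: The cone sits in the hub, upright within 0.06 rad, its origin within 3 mm sideways and 2.5 mm in height of the hub-face point, its slot along the base's white marks within 0.12 rad (hub at its stop), at rest and released (horizontal distance between burr_cone and hub_face below 0.003 m and z of burr_cone in the frame of hub_face below 0.0025 m and angle between burr_cone's own z axis and vertical below 0.06 rad and angle between the x axis of burr_cone and the x axis of drive_base, either way round below 0.12 rad and linear speed of burr_cone below 0.02 m/s and contact force between the fingers and burr_cone below 0.1 N); the robot touches nothing.
It fails at once if more than 40 N in all between cone and drive base or hub (contact force between burr_cone and drive_base above 40 N).
It fails at once if the cone is tipped over (more than 0.6 rad) (angle between burr_cone's own z axis and vertical above 0.6 rad).
It fails at once if a bystander is moved by more than 20 mm (distance of any of grinder_brush, espresso_cup, milk_jug_a, filter_box, order_pad from where it was at the start of the episode above 0.02 m).
It also fails if it takes over 72 s, if anything falls off the work surface, if the arm or the gripper's body presses on something with over 40 N, if the wrist force passes 120 N, or if a joint passes its speed limit or range.

### The arm

A 6-joint arm with a two-finger parallel gripper is mounted at the origin on a cart in front of the work surface, level with it; the furniture and walls round the work are solid. World frame = base frame: x ahead of the robot, y to its left, z up, the work surface at z = 0. Lengths are in m, angles in rad, forces in N, time in s.
With the tool pointing down it reaches from about 0.35 to 0.975 m from the base axis. Payload 4.9 kg.
Tool frame: the origin (TCP) lies between the finger pads; the fingertips stand 22 mm ahead of it and the grasp point (between the pads) lies 3 mm ahead of it; z points along the fingers, y is the line along which they close (so a half turn about z gives the same grasp; the last joint's range is limited). The gripper opens to 85 mm and grips with 20 to 120 N. Pads are 22 mm wide; open, the fingers measure 114 mm over their backs; the gripper's body (76 mm by 85 mm) begins 54 mm behind the grasp point. The pads swing forward as they close: fully open they stand 13 mm farther back than shut.
Start: joints at [1.104, 0.053, 1.613, -0, 1.476, -0.119], TCP at [0.213, 0.588, 0.253] pointing down, gripper open.
Joint ranges: [-3.01, 3.01], [-1.01, 2.22], [0.06, 2.58], [-1.02, 4.17], [0.09, 2.62], [-3.14, 3.14]. Speed limits (rad/s): [2.57, 2.57, 3.14, 3.14, 3.14, 3.14].

### API

Orientations are given as a unit quaternion [w, x, y, z].
In Python, from plant import state, grab_frame, get_calibration, job_done, recognise, regions_of gives the robot as it stands.
- The arm moves only by the tool apply_moves, never from a script. Its argument "targets" is a list of rows, each an object with "translation": the shift along the tool's x, y, z normalised to -1 to 1, where 1 is 100 mm, a list of three; "twist": the turn about the tool's z normalised to -1 to 1, where 1 is 0.1 rad; "hand": the opening, from 0 (shut) to 1 (fully open). A call has 1 to 8 rows; each row shifts and turns the commanded pose from where the row before left it, along the tool's axes as they then stand; what a row does not reach is not made up. A row lasts 1/10 s, in which the tool goes at most 50 mm and 8.59 degrees, less where a joint would pass 70% of its speed; a pose out of reach is approached as far as the arm can. A call with a number of a shift or a turn outside -1 to 1 is refused whole. A call with a gripper value outside its range is refused whole. The fingers move at their own pace and stop on an object; the grip force is fixed at half the most. Time passes only in rows, so rows that do not move let the fingers close. It gives the time, the measured TCP pose, the force, the opening and the grip force at its end, in the units of the state.
- state(): the state, without advancing time (a new reading comes with each control period).
- grab_frame(name): name is "scene" or "top" or "wrist"; returns the picture (420x560x3 uint8, red, green, blue); there is no depth.
- get_calibration(name): a dict with "camera_matrix" (3x3 intrinsics, pixels), "D" ([k1, k2, p1, p2, k3] as OpenCV has them; the pictures are not rectified), "pose" (4x4, takes a point from camera to world coordinates). Camera axes: x right, y up, looking along -z (the intrinsics and any distortion apply to the point x, -y, -z); pixel columns grow to the right and rows downward; lengths in m; the calibration is good to about 2 mm. A picture is of the moment at which its call begins: read the wrist's pose just before it. get_calibration takes no time and is no camera call; for the wrist camera it gives the pose at the moment of the call.
- job_done(): hands the job in; it is judged then, once.
Trained networks look in the newest picture that a camera, given by its name, has taken for a name from the list of things; names that differ only in an ending like _2 or _b are one class to them, and where a whole thing is asked for, a point or a joint stands for the part that bears it (a point fixed in the world has none). Each returns a list of dicts, best first, with "score" (0 to 1); they miss things now and then, are a little off and sometimes report something else, mostly with a low value. They report only what shows in the picture. A call takes as long as a camera call. They do not tell look-alikes from the thing itself.
- recognise(camera, query): "point" ([x, y, z] in m, in world coordinates, good to about 4 mm: the middle of the surface that is visible of it).
- regions_of(camera, query): "pixels" (420x560 bool, what is visible of it).
The state is a dict: "time": time; "joint_pos": joint angles; "joint_vel": joint speeds; "joint_efforts": joint torques, N m; "tool_pos": TCP position; "tool_rot": TCP orientation; "contact_force": force on the tool from outside, world axes, zero at the start; "ft_torque": the same for the moment, N m; "gripper_width": opening from 0.0 (shut) to 1.0 (fully open); "grasp_force": force on a finger pad.
Only numpy, scipy, OpenCV 4.12 (cv2) and the standard library are available. Lean on these libraries where they do the work, as an engineer would, in place of code of your own. Each camera call takes 0.05 s, during which the arm holds its last target. There are 200 camera calls.

## Working session

There is one attempt and no reset: what is moved stays moved. The work goes in short steps, Python scripts to look and compute and a tool call to move; the robot and the scene stay as the last step left them, time stands still between calls to the robot, and variables do not carry over. Pictures are saved under pics/ and viewed, at most 10 in all, crops included, and the job is handed in when it is done.

Besides the shell and the picture viewer there is one more tool, called after "Call:" by a JSON object that holds its "api" and its "payload", one argument or row to a line. apply_moves: Moves the arm, as the interface text tells. Its arguments: {"type":"object","properties":{"targets":{"type":"array"}},"required":["targets"]}

```bash
mkdir -p pics; cat > h.py <<'E'
import numpy as np, cv2
from plant import state, grab_frame, get_calibration, job_done, recognise, regions_of
def save(n,img): cv2.imwrite('pics/'+n,cv2.cvtColor(img,cv2.COLOR_RGB2BGR))
def proj(c,P):
    P=np.atleast_2d(P).astype(float);T=np.linalg.inv(c['pose']);q=(T[:3,:3]@P.T).T+T[:3,3]
    q=q*[1,-1,-1]
    return cv2.projectPoints(q,np.zeros(3),np.zeros(3),np.array(c['camera_matrix'],float),np.array(c['D'],float))[0][:,0]
def unproj(c,uv,z):
    n=cv2.undistortPoints(np.array(uv,float).reshape(-1,1,2),np.array(c['camera_matrix'],float),np.array(c['D'],float))[:,0]
    d=np.c_[n[:,0],-n[:,1],-np.ones(len(n))]@np.array(c['pose'])[:3,:3].T
    o=np.array(c['pose'])[:3,3]
    return o+d*((z-o[2])/d[:,2])[:,None]
E
python3 - <<'E'
from h import *
a=grab_frame('top');
for q in ['burr_cone','cone_grip','holder','drive_base','hub_face','espresso_cup','milk_jug_a','filter_box','grinder_brush','order_pad']:
    print(q,[(np.round(r['point'],3).tolist(),round(r['score'],2)) for r in recognise('top',q)][:4])
b=grab_frame('scene')
for q in ['burr_cone','cone_grip','holder','drive_base']:
    print(q,[(np.round(r['point'],3).tolist(),round(r['score'],2)) for r in recognise('scene',q)][:4])
save('top.png',a);save('scene.png',b)
print(state(),np.round(get_calibration('top')['pose'],3),get_calibration('top')['camera_matrix'])
E
```

```text
burr_cone [([0.468, 0.232, 0.064], 0.74), ([0.394, -0.195, 0.058], 0.64), ([0.415, -0.081, 0.057], 0.57), ([0.448, 0.353, 0.06], 0.55)]
cone_grip [([0.447, 0.354, 0.056], 0.82), ([0.391, -0.189, 0.056], 0.62), ([0.419, -0.077, 0.055], 0.61), ([0.466, 0.23, 0.063], 0.54)]
holder []
drive_base [([0.469, 0.079, 0.045], 0.72)]
hub_face [([0.472, 0.08, 0.049], 0.73)]
espresso_cup [([0.614, 0.34, 0.042], 0.85)]
milk_jug_a [([0.545, 0.484, 0.034], 0.66)]
filter_box [([0.656, 0.005, 0.089], 0.78)]
grinder_brush [([0.626, 0.134, 0.011], 0.76)]
order_pad [([0.465, 0.609, 0.01], 0.66)]
burr_cone [([0.412, -0.105, 0.06], 0.92), ([0.384, -0.217, 0.058], 0.85), ([0.461, 0.218, 0.061], 0.82), ([0.446, 0.342, 0.056], 0.6)]
cone_grip [([0.446, 0.338, 0.052], 0.95), ([0.464, 0.22, 0.065], 0.83), ([0.382, -0.214, 0.057], 0.75), ([0.41, -0.104, 0.058], 0.65)]
holder [([0.465, 0.219, 0.064], 0.7), ([0.459, 0.204, 0.018], 0.67)]
drive_base [([0.461, 0.049, 0.044], 0.68)]
{'time': 0.8, 'joint_pos': array([ 1.10400475e+00,  5.26335048e-02,  1.61288165e+00, -3.53082911e-06,
        1.47604451e+00, -1.1897838
[... 215 characters left out ...]
-2.10512194e-04,
        3.41184523e-04, -2.01832556e-06]), 'tool_pos': array([0.21300378, 0.58755837, 0.25335581]), 'tool_rot': array([6.44431551e-06, 1.73031164e-01, 9.84916350e-01, 1.52828120e-05]), 'contact_force': array([ 0.10273902, -1.33647671,  0.32312594]), 'ft_torque': array([ 0.02960743,  0.05351942, -0.03735175]), 'grasp_force': 0.0, 'gripper_width': 1.0048809175132476} [[ 1.000e-03  9.890e-01 -1.470e-01  3.390e-01]
 [-1.000e+00 -1.000e-03 -1.700e-02  1.980e-01]
 [-1.700e-02  1.470e-01  9.890e-01  1.291e+00]
 [ 0.000e+00  0.000e+00  0.000e+00  1.000e+00]] [[410.25232132   0.         281.93289577]
 [  0.         410.25232132 210.26709976]
 [  0.           0.           1.        ]]
```

View pics/top.png

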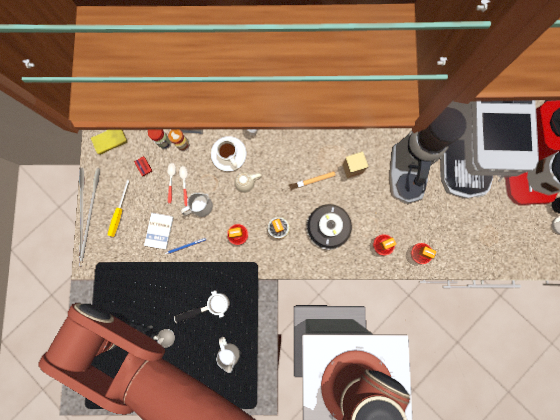

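View pics/scene.png

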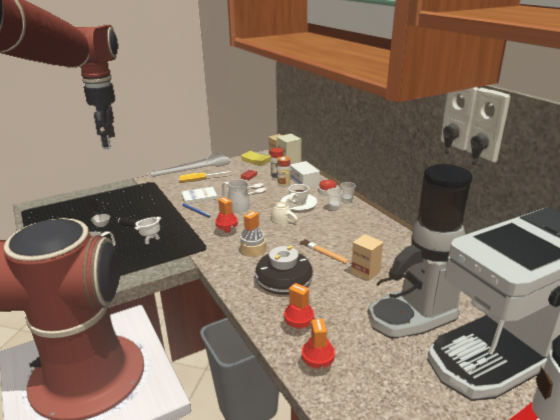

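The top picture shows four cone-shaped things: red ones at (237,234), (384,245) and (423,254), and a steel one at (278,228). The steel one stands in a wooden ring, which fits the description, so that is the cone meant. The hub is at (330,225).

```bash
python3 - <<'E'
from h import *
a=cv2.imread('pics/top.png')[195:260,215:365];b=cv2.imread('pics/scene.png')[190:300,200:330]
a=cv2.resize(a,None,fx=4,fy=4,interpolation=3);b=cv2.resize(b,None,fx=2.7,fy=2.7,interpolation=3)
im=np.zeros((a.shape[0]+b.shape[0],600,3),np.uint8);im[:a.shape[0],:a.shape[1]]=a;im[a.shape[0]:,:b.shape[1]]=b
cv2.imwrite('pics/crop.png',im)
c=get_calibration('top')
print(unproj(c,[[279,227]],.09),unproj(c,[[331,225]],.075))
w=grab_frame('wrist');save('w0.png',w)
c=get_calibration('wrist');print(np.round(c['pose'],3),c['camera_matrix'],c['D'])
E
```

```text
[[0.46695659 0.22776567 0.09      ]] [[0.47446322 0.07347024 0.075     ]]
[[ 0.341 -0.889 -0.305  0.134]
 [ 0.94   0.323  0.111  0.616]
 [-0.001 -0.325  0.946  0.375]
 [ 0.     0.     0.     1.   ]] [[343.39951525   0.         282.44376716]
 [  0.         343.39951525 206.28977519]
 [  0.           0.           1.        ]] [-0.06139579  0.          0.          0.          0.        ]
```

View pics/crop.png

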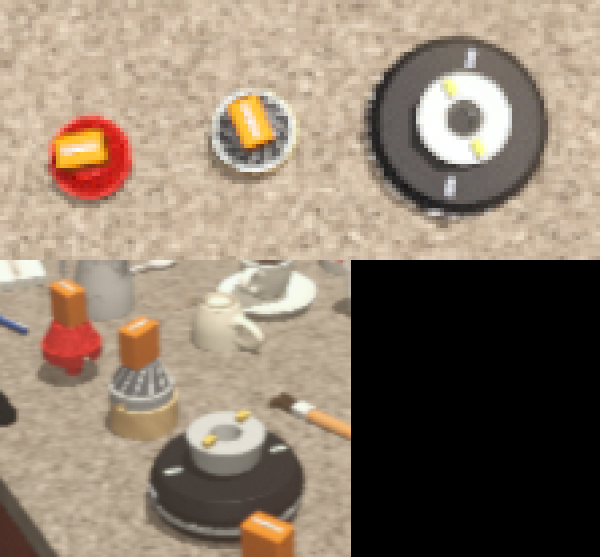

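The crop confirms it: the steel ribbed cone with the orange grip in the wooden ring is at about (278,227). The hub is at (331,225), with its dogs close to the grip's angle. I'll move above the cone next.

Call:
{"api": "apply_moves", "payload": {
  "targets": [
    {"translation": [-0.4, -0.28, 0], "twist": 0, "hand": 1},
    {"translation": [-0.4, -0.28, 0], "twist": 0, "hand": 1},
    {"translation": [-0.4, -0.28, 0], "twist": 0, "hand": 1},
    {"translation": [-0.4, -0.28, 0], "twist": 0, "hand": 1},
    {"translation": [-0.4, -0.28, 0], "twist": 0, "hand": 1},
    {"translation": [-0.4, -0.28, 0], "twist": 0, "hand": 1},
    {"translation": [-0.4, -0.28, 0], "twist": 0, "hand": 1},
    {"translation": [-0.4, -0.28, 0], "twist": 0, "hand": 1}
  ]
}}

```text
time: 1.65
tool_pos: [0.4383, 0.2662, 0.2536]
tool_rot: [0.0, 0.173, 0.985, 0.0]
contact_force: [0.7, 0.3, 0.1]
gripper_width: 0.996
grasp_force: 0.0
```

Call:
{"api": "apply_moves", "payload": {
  "targets": [
    {"translation": [-0.4, -0.28, 0], "twist": 0, "hand": 1},
    {"translation": [0, 0, 0], "twist": -1, "hand": 1},
    {"translation": [0, 0, 0], "twist": -1, "hand": 1},
    {"translation": [0, 0, 0], "twist": -1, "hand": 1},
    {"translation": [0, 0, 0], "twist": -1, "hand": 1},
    {"translation": [0, 0, 0], "twist": -1, "hand": 1},
    {"translation": [0, 0, 0], "twist": -1, "hand": 1},
    {"translation": [0, 0, 0], "twist": -1, "hand": 1}
  ]
}}

```text
time: 2.45
tool_pos: [0.4656, 0.228, 0.2534]
tool_rot: [0.0, -0.177, 0.984, 0.0]
contact_force: [0.6, -0.3, -0.9]
gripper_width: 1.004
grasp_force: 0.0
```

```bash
cat >> h.py <<'E'
from scipy.spatial.transform import Rotation as Ro
def tool():
    s=state();R=Ro.from_quat(np.roll(s['tool_rot'],-1)).as_matrix();return s,s['tool_pos'],R
def orange(im):
    h=cv2.cvtColor(im,cv2.COLOR_RGB2HSV);return ((h[...,0]>8)&(h[...,0]<20)&(h[...,1]>170)&(h[...,2]>110)).astype(np.uint8)
E
python3 - <<'E'
from h import *
s,p,R=tool();c=get_calibration('wrist');w=grab_frame('wrist');save('w1.png',w)
print(s['time'],p,R.round(4).tolist(),s['joint_pos'].round(3),s['contact_force'])
for z,P in [(.110,[.467,.228])]: print(proj(c,[[*P,z],[.4745,.0735,.075]]))
for q in ['cone_grip','burr_cone','holder']:
    print(q,[(np.round(r['point'],3).tolist(),round(r['score'],2)) for r in recognise('wrist',q)][:4])
E
```

```text
2.45 [0.46556665 0.2279538  0.2534034 ] [[-0.9372, -0.3488, 0.0002], [-0.3488, 0.9372, 0.0001], [-0.0002, -0.0, -1.0]] [ 0.312 -0.206  1.857  0.     1.49  -1.615] [ 0.63542434 -0.32178883 -0.92760401]
[[281.77971935 200.00443831]
 [113.93475709 137.15360104]]
cone_grip [([0.416, -0.064, 0.04], 0.93), ([0.46, 0.233, 0.068], 0.88), ([0.466, 0.086, 0.043], 0.52), ([0.627, 0.136, 0.012], 0.33)]
burr_cone [([0.446, 0.345, 0.067], 0.98), ([0.421, -0.062, 0.036], 0.93), ([0.463, 0.233, 0.07], 0.83)]
holder [([0.444, 0.22, 0.028], 0.81)]
```

View pics/w1.png

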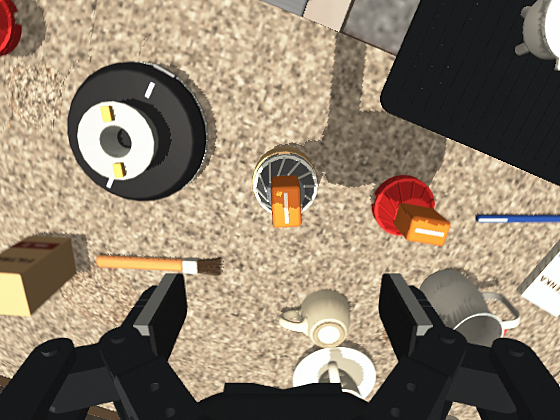

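The wrist picture shows the steel cone's grip top at about (286,205), with its line nearly vertical. The hub is at (118,140), its dogs at (108,112) and (119,170), and the marks at (150,90) and (108,183).

```bash
cat >> h.py <<'E'
def circ(X):
    A=np.c_[2*X[:,:2],np.ones(len(X))];s=np.linalg.lstsq(A,(X[:,:2]**2).sum(1),rcond=None)[0]
    return s[:2],np.sqrt(s[2]+s[0]**2+s[1]**2)
def comps(m):
    n,l,st,ce=cv2.connectedComponentsWithStats(m.astype(np.uint8));return [(st[i,4],ce[i],l==i) for i in range(1,n)]
def axis(c,m,z):
    v,u=np.nonzero(m);X=unproj(c,np.c_[u,v],z)[:,:2];ctr=X.mean(0);d=np.linalg.svd(X-ctr,full_matrices=False)[2][0]
    return ctr,np.arctan2(d[1],d[0]) if d[0]>0 else np.arctan2(-d[1],-d[0]),np.ptp((X-ctr)@d)
def line(w,c,win,z=.11):
    u0,u1,v0,v1=win;h=cv2.cvtColor(w,cv2.COLOR_RGB2HSV);r=np.zeros(w.shape[:2],bool);r[v0:v1,u0:u1]=1
    o=(orange(w)>0)&r;o=max(comps(o),key=lambda k:k[0])[2]
    hull=cv2.fillConvexPoly(np.zeros(o.shape,np.uint8),cv2.convexHull(np.argwhere(o)[:,::-1].astype(np.int32)),1)
    m=(hull>0)&(h[...,1]<130)&(h[...,2]>170);m=max(comps(m),key=lambda k:k[0])[2]
    return axis(c,m,z),m.sum()
E
cat > hub.py <<'E'
from h import *
def hub(w,c,ctr):
    h=cv2.cvtColor(w,cv2.COLOR_RGB2HSV).astype(int)
    v,u=np.indices(w.shape[:2]);G=unproj(c,np.c_[u.ravel(),v.ravel()],.075)[:,:2].reshape(*w.shape[:2],2)
    for _ in range(2):
        r=np.hypot(*(G-ctr).transpose(2,0,1))
        m=(r<.05)&(h[...,2]>200)&(h[...,1]<60);m=max(comps(m),key=lambda k:k[0])[2]
        e=cv2.convexHull(np.argwhere(m)[:,::-1].astype(np.int32))[:,0]
        ctr,R=circ(unproj(c,e,.075))
    y=(r<.05)&(h[...,0]>15)&(h[...,0]<35)&(h[...,1]>120)&(h[...,2]>120)
    k=sorted(comps(y),key=lambda k:-k[0])[:2];D=unproj(c,[q[1] for q in k],.082)[:,:2]
    d=D[0]-D[1];d*=np.sign(d[0]);print('hub',ctr.round(4),'R',R.round(4),'dogs',D.round(4).tolist(),'mid',D.mean(0).round(4),'ang',np.arctan2(d[1],d[0]).round(3),[q[0] for q in k])
    G2=unproj(c,np.c_[u.ravel(),v.ravel()],.045)[:,:2].reshape(*w.shape[:2],2);r2=np.hypot(*(G2-ctr).transpose(2,0,1))
    mk=(r2>.042)&(r2<.067)&(r>.04)&(h[...,2]>170)&(h[...,1]<60)
    for a,ce,mm in sorted(comps(mk),key=lambda k:-k[0])[:3]:
        X=unproj(c,[ce],.045)[0,:2];d=X-ctr;d=d*np.sign(d[0]);print('mark',a,ce.round(0),'ang about hub',np.arctan2(d[1],d[0]).round(3),'own',np.round(axis(c,mm,.045)[1:],3))
E
python3 - <<'E'
from hub import *
c=get_calibration('wrist');w=cv2.imread('pics/w1.png')[...,::-1].copy()
print(line(w,c,(255,315,165,235)))
hub(w,c,np.array([.4745,.0735]))
E
```

```text
((array([0.47240774, 0.23350211]), np.float64(0.3910787820009501), np.float64(0.026026076098706004)), np.int64(128))
hub [0.4792 0.0753] R 0.0353 dogs [[0.4984, 0.0855], [0.4545, 0.0633]] mid [0.4764 0.0744] ang 0.469 [np.int32(62), np.int32(29)]
mark 77 [149.  89.] ang about hub -0.153 own [-0.171  0.015]
mark 21 [ 67. 106.] ang about hub 1.407 own [0.174 0.006]
mark 19 [ 66. 139.] ang about hub -1.244 own [0.829 0.007]
```

Call:
{"api": "apply_moves", "payload": {
  "targets": [
    {"translation": [0.14, -0.49, 0.1], "twist": 0, "hand": 1},
    {"translation": [0.14, -0.49, 0.1], "twist": 0, "hand": 1},
    {"translation": [0.14, -0.49, 0.1], "twist": 0, "hand": 1},
    {"translation": [0, 0, 0], "twist": -0.35, "hand": 1},
    {"translation": [0, 0, 0], "twist": 0, "hand": 1}
  ]
}}

```text
time: 3.15
tool_pos: [0.4764, 0.0798, 0.2241]
tool_rot: [-0.0, -0.19, 0.982, 0.0]
contact_force: [-0.8, 0.6, 1.1]
gripper_width: 1.0
grasp_force: 0.0
```

```bash
python3 - <<'E'
from hub import *
s,p,R=tool();c=get_calibration('wrist');w=grab_frame('wrist');save('w2.png',w)
print(s['time'],p,R[:2,0].round(4),s['joint_pos'].round(3))
hub(w,c,np.array([.478,.075]))
E
```

```text
3.15 [0.47637158 0.07984708 0.22412068] [-0.9276 -0.3735] [ 0.012 -0.278  1.966  0.     1.454 -1.942]
hub [0.4808 0.0739] R 0.0355 dogs [[0.5, 0.0857], [0.4557, 0.0656]] mid [0.4779 0.0757] ang 0.426 [np.int32(102), np.int32(69)]
mark 83 [308. 139.] ang about hub -0.193 own [-0.174  0.014]
mark 22 [279. 251.] ang about hub 0.453 own [1.195 0.006]
mark 19 [308. 245.] ang about hub 0.89 own [-1.     0.006]
```

View pics/w2.png

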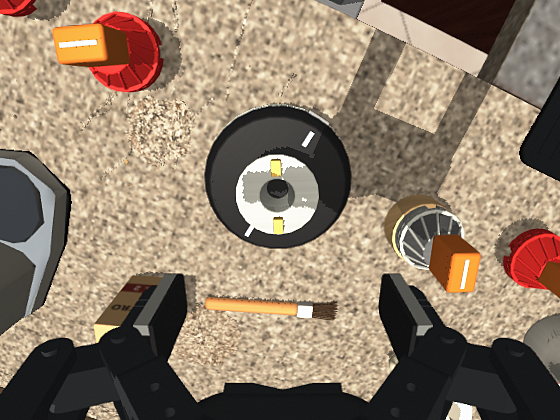

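The wrist picture shows the hub ring centred at about (277,194), dogs at (276,168) and (278,226), and marks at (308,139) and (250,231). A shadow crosses the hub face, so I'll relax the threshold.

```bash
sed -i "s/(h\[...,2\]>200)&(h\[...,1\]<60)/(h[...,2]>95)\&(h[...,1]<60)/; s/(h\[...,2\]>170)&(h\[...,1\]<60)/(h[...,2]>140)\&(h[...,1]<60)/" hub.py
python3 - <<'E'
from hub import *
c=get_calibration('wrist');w=cv2.imread('pics/w2.png')[...,::-1].copy()
hub(w,c,np.array([.478,.075]))
print(proj(c,[[.477,.0745,.075],[.4795,.0745,.075]]))
X=unproj(c,[[308,139],[250,231]],.045);print(X, np.arctan2(*(X[0]-X[1])[[1,0]]))
# outer base circle, radius .07 at z=.045? fit ring of hub: edge rays
g=cv2.cvtColor(w,cv2.COLOR_RGB2GRAY).astype(float);best=[]
t=np.linspace(0,2*np.pi,180)
def score(x,y,r,z):
    f=lambda q:cv2.remap(g.astype(np.float32),*[proj(c,np.c_[x+q*np.cos(t),y+q*np.sin(t),0*t+z])[:,i].astype(np.float32).reshape(1,-1) for i in (0,1)],cv2.INTER_LINEAR)[0]
    return np.median(np.abs(f(r-.0015)-f(r+.0015)))+np.mean(np.clip(f(r-.0015)-f(r+.0015),0,60))
from scipy.optimize import brute
for z,r in [(.075,.035)]:
    print(brute(lambda v:-score(v[0],v[1],r,z),((.47,.486),(.067,.083)),Ns=33,finish=None,full_output=True)[:2])
E
```

```text
hub [0.4809 0.0754] R 0.0363 dogs [[0.5003, 0.0867], [0.456, 0.0665]] mid [0.4782 0.0766] ang 0.428 [np.int32(102), np.int32(69)]
mark 87 [308. 139.] ang about hub -0.183 own [-0.172  0.014]
mark 22 [279. 251.] ang about hub 0.446 own [1.197 0.006]
mark 19 [308. 245.] ang about hub 0.884 own [-0.999  0.006]
[[274.98966309 193.98215978]
 [273.87616057 196.66941323]]
[[0.428466   0.08550203 0.045     ]
 [0.52875173 0.06875543 0.045     ]] 2.976130473257524
(array([0.4775, 0.0765]), np.float32(-252.49577))
```

Call:
{"api": "apply_moves", "payload": {
  "targets": [
    {"translation": [-0.18, 0.48, 0.06], "twist": 0, "hand": 1},
    {"translation": [-0.18, 0.48, 0.06], "twist": 0, "hand": 1},
    {"translation": [-0.18, 0.48, 0.06], "twist": 0, "hand": 1},
    {"translation": [0, 0, 0], "twist": 0, "hand": 1},
    {"translation": [0, 0, 0], "twist": 0, "hand": 1}
  ]
}}

```text
time: 3.7
tool_pos: [0.4715, 0.2321, 0.207]
tool_rot: [-0.0, -0.194, 0.981, -0.0]
contact_force: [-0.7, -0.3, -0.3]
gripper_width: 1.0
grasp_force: 0.0
```

```bash
python3 - <<'E'
from hub import *
s,p,R=tool();c=get_calibration('wrist');w=grab_frame('wrist');save('w3.png',w)
print(s['time'],p,R.round(4).tolist(),s['joint_pos'].round(3))
u,v=proj(c,[[.4724,.2335,.11]])[0].astype(int);print(u,v)
(ct,an,ln),n=line(w,c,(u-45,u+45,v-55,v+55));print(ct,an,ln,n, 'tool-frame delta',R.T@np.r_[ct-p[:2],0], 'tool ang',np.arctan2(-R[1,0],-R[0,0]))
im=cv2.resize(w[v-70:v+70,u-90:u+90],None,fx=3.5,fy=3.5,interpolation=3)
cv2.circle(im,tuple(int(k) for k in (proj(c,[[*ct,.11]])[0]-[u-90,v-70])*3.5),4,(0,0,255),-1);save('w3c.png',im)
E
```

```text
3.7 [0.47153274 0.2320825  0.20698031] [[-0.9246, -0.3809, -0.0002], [-0.3809, 0.9246, -0.0004], [0.0004, -0.0003, -1.0]] [ 0.316 -0.154  1.89  -0.     1.406 -1.646]
283 220
[0.4722319  0.23330052] 0.39609497393741316 0.026328075314861366 148 tool-frame delta [-1.11037626e-03  8.59927404e-04 -7.15720779e-07] tool ang 0.39073424526273615
```

View pics/w3c.png

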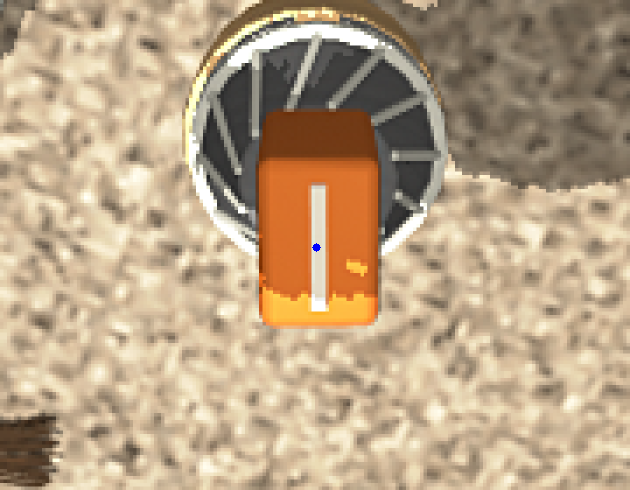

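The crop shows the grip's top face centred on the tool, with its white line at crop (318,247) and aligned to 0.005 rad. I'll descend and grip.

Call:
{"api": "apply_moves", "payload": {
  "targets": [
    {"translation": [-0.01, 0.01, 0.36], "twist": -0.05, "hand": 1},
    {"translation": [0, 0, 0.36], "twist": 0, "hand": 1},
    {"translation": [0, 0, 0.28], "twist": 0, "hand": 1},
    {"translation": [0, 0, 0.08], "twist": 0, "hand": 1},
    {"translation": [0, 0, 0], "twist": 0, "hand": 0.4},
    {"translation": [0, 0, 0], "twist": 0, "hand": 0},
    {"translation": [0, 0, 0], "twist": 0, "hand": 0},
    {"translation": [0, 0, 0], "twist": 0, "hand": 0}
  ]
}}

```text
time: 4.55
tool_pos: [0.4739, 0.2317, 0.1009]
tool_rot: [0.002, -0.195, 0.981, 0.0]
contact_force: [0.4, -0.1, 0.0]
gripper_width: 0.331
grasp_force: 0.5
```

Call:
{"api": "apply_moves", "payload": {
  "targets": [
    {"translation": [0, 0, 0], "twist": 0, "hand": 0},
    {"translation": [0, 0, 0], "twist": 0, "hand": 0}
  ]
}}

```text
time: 4.75
tool_pos: [0.4738, 0.2321, 0.1008]
tool_rot: [0.001, -0.195, 0.981, 0.0]
contact_force: [-0.3, 3.5, 5.7]
gripper_width: 0.268
grasp_force: 63.4
```

Call:
{"api": "apply_moves", "payload": {
  "targets": [
    {"translation": [0, 0, -0.15], "twist": 0, "hand": 0},
    {"translation": [0, 0, -0.25], "twist": 0, "hand": 0},
    {"translation": [0, 0, -0.3], "twist": 0, "hand": 0},
    {"translation": [0, 0, -0.3], "twist": 0, "hand": 0},
    {"translation": [0, 0, 0], "twist": 0, "hand": 0},
    {"translation": [0, 0, 0], "twist": 0, "hand": 0}
  ]
}}

```text
time: 5.35
tool_pos: [0.4724, 0.2312, 0.1985]
tool_rot: [-0.0, -0.195, 0.981, -0.0]
contact_force: [-0.3, -1.2, -4.8]
gripper_width: 0.271
grasp_force: 62.3
```

```bash
python3 - <<'E'
from hub import *
s,p,R=tool();c=get_calibration('wrist');w=grab_frame('wrist');save('w4.png',w)
print(s['time'],p,R.round(4).tolist(),s['joint_pos'].round(3),s['contact_force'],s['ft_torque'],s['gripper_width'])
z=p[2]-.1008+.110
u,v=proj(c,[[*p[:2],z]])[0].astype(int);print(u,v)
im=w[max(v-140,0):v+130,u-200:u+200];save('w4c.png',im)
try: (ct,an,ln),n=line(w,c,(u-45,u+45,v-55,v+55),z);print(ct,an,ln,n, 'tool-frame delta',R.T@np.r_[ct-p[:2],0], 'tool ang',np.arctan2(-R[1,0],-R[0,0]))
except Exception as e: print(e)
d=R.T@np.r_[.478-p[0],.0766-p[1],0];print('to hub in tool frame',d)
E
```

```text
5.35 [0.47241967 0.23118604 0.19851815] [[-0.9241, -0.3822, -0.0002], [-0.3822, 0.9241, -0.0004], [0.0004, -0.0003, -1.0]] [ 0.314 -0.146  1.897 -0.     1.39  -1.649] [-0.3138378  -1.24855391 -4.78998144] [0.00836261 0.01873739 0.0153508 ] 0.2706725709245846
282 316
[0.4720151  0.23122253] 0.39166349784438553 0.02585264529722396 448 tool-frame delta [3.59905117e-04 1.88351022e-04 7.81971715e-08] tool ang 0.39218801423380373
to hub in tool frame [ 5.39278715e-02 -1.44981944e-01  5.57987293e-05]
```

View pics/w4c.png

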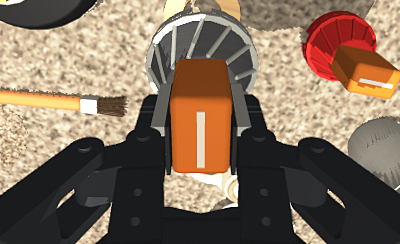

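The crop shows the cone held upright and centred between the pads, with the white line at (200,140). I'll carry it over the hub.

Call:
{"api": "apply_moves", "payload": {
  "targets": [
    {"translation": [0.1, -0.25, 0], "twist": 0, "hand": 0},
    {"translation": [0.15, -0.42, 0], "twist": 0, "hand": 0},
    {"translation": [0.15, -0.42, 0], "twist": 0, "hand": 0},
    {"translation": [0.1, -0.27, 0], "twist": 0, "hand": 0},
    {"translation": [0.035, -0.09, 0], "twist": -0.35, "hand": 0},
    {"translation": [0, 0, 0], "twist": 0, "hand": 0},
    {"translation": [0, 0, 0], "twist": 0, "hand": 0}
  ]
}}

```text
time: 6.1
tool_pos: [0.4777, 0.0771, 0.1969]
tool_rot: [-0.002, -0.211, 0.977, 0.001]
contact_force: [-0.4, 0.3, -4.1]
gripper_width: 0.272
grasp_force: 62.2
```

```bash
cat > st.py <<'E'
from hub import *
s,p,R=tool()
print(s['time'],p.round(4),'ang',np.arctan2(-R[1,0],-R[0,0]).round(4),'F',s['contact_force'].round(2),'T',s['ft_torque'].round(3),s['gripper_width'].round(3),s['grasp_force'])
print('to hub in tool frame',(R.T@np.r_[.478-p[0],.0766-p[1],0]).round(4),'origin z over face',p[2]-.0688-.075)
E
python3 st.py; python3 - <<'E'
from hub import *
w=grab_frame('wrist');v=grab_frame('scene')
im=np.hstack([w[90:370,130:430],cv2.resize(v[190:300,220:340],(305,280),interpolation=3)]);save('w5.png',im)
E
```

```text
Traceback (most recent call last):
  File "st.py", line 3, in <module>
    print(s['time'],p.round(4),'ang',np.arctan2(-R[1,0],-R[0,0]).round(4),'F',s['contact_force'].round(2),'T',s['ft_torque'].round(3),s['gripper_width'].round(3),s['grasp_force'])
                                                                                                                                      ^^^^^^^^^^^^^^^^^^^^^^^^
AttributeError: 'float' object has no attribute 'round'
```

View pics/w5.png

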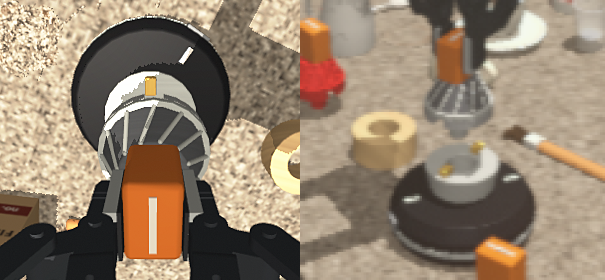

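The picture shows the cone centred above the hub, with the visible dog in line with the grip (column 151 against 152). I'll descend slowly.

Call:
{"api": "apply_moves", "payload": {
  "targets": [
    {"translation": [0, 0, 0.15], "twist": 0, "hand": 0},
    {"translation": [0, 0, 0.15], "twist": 0, "hand": 0},
    {"translation": [0, 0, 0.1], "twist": 0, "hand": 0},
    {"translation": [0, 0, 0], "twist": 0, "hand": 0},
    {"translation": [0, 0, 0], "twist": 0, "hand": 0}
  ]
}}

```text
time: 6.7
tool_pos: [0.4784, 0.0771, 0.1583]
tool_rot: [-0.001, -0.212, 0.977, 0.0]
contact_force: [-0.2, -0.6, -3.6]
gripper_width: 0.269
grasp_force: 62.2
```

```bash
sed -i "s/s\['gripper_width'\].round(3)/s['gripper_width']/" st.py; python3 st.py
```

```text
6.7 [0.4784 0.0771 0.1583] ang 0.4273 F [-0.16 -0.63 -3.64] T [-0.036 -0.003  0.007] 0.26902866248120744 62.21813678741455
to hub in tool frame [ 0.0005 -0.0003  0.    ] origin z over face 0.014534630938319373
```

Call:
{"api": "apply_moves", "payload": {
  "targets": [
    {"translation": [0, 0, 0.04], "twist": 0, "hand": 0},
    {"translation": [0, 0, 0.03], "twist": 0, "hand": 0},
    {"translation": [0, 0, 0], "twist": 0, "hand": 0}
  ]
}}

```text
time: 7.0
tool_pos: [0.4785, 0.0769, 0.1516]
tool_rot: [-0.0, -0.212, 0.977, 0.0]
contact_force: [-0.2, -0.5, -3.9]
gripper_width: 0.275
grasp_force: 62.2
```

Call:
{"api": "apply_moves", "payload": {
  "targets": [
    {"translation": [0, 0, 0.02], "twist": 0, "hand": 0},
    {"translation": [0, 0, 0], "twist": 0, "hand": 0}
  ]
}}

```text
time: 7.2
tool_pos: [0.4789, 0.0767, 0.15]
tool_rot: [0.0, -0.212, 0.977, -0.0]
contact_force: [0.2, -1.6, -4.1]
gripper_width: 0.269
grasp_force: 62.2
```

Call:
{"api": "apply_moves", "payload": {
  "targets": [
    {"translation": [0, 0, 0.015], "twist": 0, "hand": 0},
    {"translation": [0, 0, 0], "twist": 0, "hand": 0}
  ]
}}

```text
time: 7.4
tool_pos: [0.479, 0.0767, 0.1486]
tool_rot: [0.0, -0.212, 0.977, -0.0]
contact_force: [0.7, -1.4, -4.1]
gripper_width: 0.271
grasp_force: 62.3
```

Call:
{"api": "apply_moves", "payload": {
  "targets": [
    {"translation": [0, 0, 0.015], "twist": 0, "hand": 0},
    {"translation": [0, 0, 0], "twist": 0, "hand": 0}
  ]
}}

```text
time: 7.6
tool_pos: [0.479, 0.0766, 0.1472]
tool_rot: [0.0, -0.212, 0.977, -0.001]
contact_force: [1.3, -2.1, -3.7]
gripper_width: 0.272
grasp_force: 62.5
```

Call:
{"api": "apply_moves", "payload": {
  "targets": [
    {"translation": [0, 0, 0.01], "twist": 0, "hand": 0},
    {"translation": [0, 0, 0], "twist": 0, "hand": 0}
  ]
}}

```text
time: 7.8
tool_pos: [0.4791, 0.0766, 0.1464]
tool_rot: [0.0, -0.212, 0.977, -0.001]
contact_force: [0.3, -3.1, -0.1]
gripper_width: 0.27
grasp_force: 62.7
```

Call:
{"api": "apply_moves", "payload": {
  "targets": [
    {"translation": [0, 0, 0.01], "twist": 0, "hand": 0},
    {"translation": [0, 0, 0], "twist": 0, "hand": 0}
  ]
}}

```text
time: 8.0
tool_pos: [0.4791, 0.0765, 0.1455]
tool_rot: [0.0, -0.212, 0.977, -0.001]
contact_force: [0.4, -5.6, 0.3]
gripper_width: 0.266
grasp_force: 62.9
```

```bash
python3 st.py
```

```text
8.0 [0.4791 0.0765 0.1455] ang 0.4273 F [ 0.42 -5.56  0.3 ] T [-1.179 -0.107  0.005] 0.2663928710178534 62.94164299964905
to hub in tool frame [ 0.001   0.0006 -0.    ] origin z over face 0.0016742851393670016
```

Call:
{"api": "apply_moves", "payload": {
  "targets": [
    {"translation": [0.004, -0.009, 0], "twist": 0, "hand": 0},
    {"translation": [0, 0, 0], "twist": 0, "hand": 0}
  ]
}}

```text
time: 8.2
tool_pos: [0.4789, 0.076, 0.145]
tool_rot: [0.0, -0.212, 0.977, 0.0]
contact_force: [1.3, -2.6, -1.1]
gripper_width: 0.266
grasp_force: 62.7
```

Call:
{"api": "apply_moves", "payload": {
  "targets": [
    {"translation": [0, 0, 0.01], "twist": 0, "hand": 0},
    {"translation": [0, 0, 0], "twist": 0, "hand": 0}
  ]
}}

```text
time: 8.4
tool_pos: [0.4789, 0.0759, 0.1439]
tool_rot: [0.0, -0.212, 0.977, -0.0]
contact_force: [1.7, -4.1, -1.0]
gripper_width: 0.27
grasp_force: 62.7
```

```bash
python3 st.py
```

```text
8.4 [0.4789 0.0759 0.1439] ang 0.4272 F [ 1.7  -4.07 -0.98] T [-0.813 -0.332 -0.001] 0.26956951928273615 62.72717356681824
to hub in tool frame [ 0.0005  0.001  -0.    ] origin z over face 0.00012561135040416171
```

Call:
{"api": "apply_moves", "payload": {
  "targets": [
    {"translation": [0, -0.008, 0.005], "twist": 0, "hand": 0},
    {"translation": [0, 0, 0], "twist": 0, "hand": 0}
  ]
}}

```text
time: 8.6
tool_pos: [0.479, 0.0757, 0.1437]
tool_rot: [-0.0, -0.212, 0.977, 0.001]
contact_force: [-0.9, -1.1, 2.2]
gripper_width: 0.27
grasp_force: 63.1
```

Call:
{"api": "apply_moves", "payload": {
  "targets": [
    {"translation": [0, 0, 0.01], "twist": 0, "hand": 0},
    {"translation": [0, 0, 0], "twist": 0, "hand": 0}
  ]
}}

```text
time: 8.8
tool_pos: [0.4791, 0.0757, 0.1437]
tool_rot: [-0.0, -0.212, 0.977, 0.001]
contact_force: [-3.2, -0.3, 7.2]
gripper_width: 0.271
grasp_force: 63.8
```

```bash
python3 st.py
```

```text
8.8 [0.4791 0.0757 0.1437] ang 0.4273 F [-3.17 -0.28  7.15] T [-0.346  0.516 -0.004] 0.27107866832683775 63.77848505973816
to hub in tool frame [0.0007 0.0013 0.    ] origin z over face -6.907349045574829e-05
```

Call:
{"api": "apply_moves", "payload": {
  "targets": [
    {"translation": [0.005, 0.002, -0.005], "twist": 0, "hand": 0},
    {"translation": [0, 0, 0], "twist": 0.2, "hand": 0},
    {"translation": [0, 0, 0], "twist": 0.3, "hand": 0},
    {"translation": [0, 0, 0], "twist": 0.3, "hand": 0},
    {"translation": [0, 0, 0], "twist": 0.2, "hand": 0},
    {"translation": [0, 0, 0], "twist": 0, "hand": 0}
  ]
}}

```text
time: 9.4
tool_pos: [0.4792, 0.0754, 0.1437]
tool_rot: [0.001, -0.163, 0.987, 0.0]
contact_force: [1.4, -0.0, 4.5]
gripper_width: 0.268
grasp_force: 63.5
```

```bash
python3 st.py
```

```text
9.4 [0.4792 0.0754 0.1437] ang 0.327 F [ 1.36 -0.01  4.49] T [-0.325 -0.33   0.12 ] 0.2681358426457215 63.457170724868774
to hub in tool frame [ 0.0008  0.0015 -0.    ] origin z over face -0.00013962643365471317
```

Call:
{"api": "apply_moves", "payload": {
  "targets": [
    {"translation": [0, 0, 0], "twist": 0.3, "hand": 0},
    {"translation": [0, 0, 0], "twist": 0.3, "hand": 0},
    {"translation": [0, 0, 0], "twist": 0.3, "hand": 0},
    {"translation": [0, 0, 0], "twist": 0.3, "hand": 0},
    {"translation": [0, 0, 0], "twist": 0.3, "hand": 0}
  ]
}}

```text
time: 9.9
tool_pos: [0.4792, 0.0752, 0.1436]
tool_rot: [0.001, -0.088, 0.996, -0.0]
contact_force: [2.0, -1.6, 5.0]
gripper_width: 0.27
grasp_force: 63.5
```

```bash
python3 st.py
```

```text
9.9 [0.4792 0.0752 0.1436] ang 0.1764 F [ 1.95 -1.58  4.99] T [-0.421 -0.329  0.262] 0.26992512466173035 63.494049310684204
to hub in tool frame [ 0.0009  0.0016 -0.    ] origin z over face -0.00016005157339750442
```

Call:
{"api": "apply_moves", "payload": {
  "targets": [
    {"translation": [0, 0, 0], "twist": 0.3, "hand": 0},
    {"translation": [0, 0, 0], "twist": 0.3, "hand": 0},
    {"translation": [0, 0, 0], "twist": 0.3, "hand": 0},
    {"translation": [0, 0, 0], "twist": 0.3, "hand": 0},
    {"translation": [0, 0, 0], "twist": 0.3, "hand": 0},
    {"translation": [0, 0, 0], "twist": 0.3, "hand": 0},
    {"translation": [0, 0, 0], "twist": 0.3, "hand": 0},
    {"translation": [0, 0, 0], "twist": 0.3, "hand": 0}
  ]
}}

```text
time: 10.7
tool_pos: [0.4791, 0.0748, 0.1436]
tool_rot: [0.001, 0.032, 0.999, -0.001]
contact_force: [0.9, -3.0, 4.6]
gripper_width: 0.274
grasp_force: 63.5
```

```bash
python3 st.py
```

```text
10.7 [0.4791 0.0748 0.1436] ang -0.0635 F [ 0.85 -3.04  4.63] T [-0.631 -0.245  0.255] 0.274464893264268 63.502936363220215
to hub in tool frame [ 0.0012  0.0017 -0.    ] origin z over face -0.00016701621095753516
```

Call:
{"api": "apply_moves", "payload": {
  "targets": [
    {"translation": [0, 0, 0], "twist": 0.2, "hand": 0},
    {"translation": [0, 0, 0], "twist": 0.2, "hand": 0},
    {"translation": [0, 0, 0], "twist": 0.2, "hand": 0},
    {"translation": [0, 0, 0], "twist": 0.2, "hand": 0},
    {"translation": [0, 0, 0], "twist": 0, "hand": 0}
  ]
}}

```text
time: 11.2
tool_pos: [0.4791, 0.0747, 0.1437]
tool_rot: [0.001, 0.071, 0.997, -0.001]
contact_force: [1.7, -3.3, 6.0]
gripper_width: 0.273
grasp_force: 63.5
```

```bash
python3 st.py
```

```text
11.2 [0.4791 0.0747 0.1437] ang -0.1429 F [ 1.65 -3.34  5.96] T [-0.749 -0.182  0.14 ] 0.2734650040897147 63.520907163619995
to hub in tool frame [ 0.0014  0.0017 -0.    ] origin z over face -0.00014835992661323127
```

Call:
{"api": "apply_moves", "payload": {
  "targets": [
    {"translation": [0, 0, 0], "twist": 0.2, "hand": 0},
    {"translation": [0, 0, 0], "twist": 0.1, "hand": 0}
  ]
}}

```text
time: 11.4
tool_pos: [0.4791, 0.0747, 0.1437]
tool_rot: [0.001, 0.086, 0.996, -0.001]
contact_force: [0.6, -2.4, 5.6]
gripper_width: 0.274
grasp_force: 63.5
```

```bash
python3 st.py
```

```text
11.4 [0.4791 0.0747 0.1437] ang -0.1729 F [ 0.65 -2.36  5.58] T [-0.711 -0.148  0.228] 0.27418894397424126 63.541953563690186
to hub in tool frame [ 0.0014  0.0016 -0.    ] origin z over face -0.00013592901342150687
```

Call:
{"api": "apply_moves", "payload": {
  "targets": [
    {"translation": [0, 0, 0], "twist": 0.1, "hand": 0},
    {"translation": [0, 0, 0], "twist": 0.1, "hand": 0}
  ]
}}

```text
time: 11.6
tool_pos: [0.4791, 0.0747, 0.1436]
tool_rot: [0.001, 0.096, 0.995, -0.001]
contact_force: [1.1, -2.1, 5.7]
gripper_width: 0.268
grasp_force: 63.5
```

```bash
python3 st.py
```

```text
11.6 [0.4791 0.0747 0.1436] ang -0.1926 F [ 1.12 -2.14  5.73] T [-0.762 -0.181  0.277] 0.26776476866466903 63.53519082069397
to hub in tool frame [ 0.0014  0.0016 -0.    ] origin z over face -0.00015853588618756909
```

Call:
{"api": "apply_moves", "payload": {
  "targets": [
    {"translation": [0, 0, 0], "twist": 0.1, "hand": 0},
    {"translation": [0, 0, 0], "twist": 0.1, "hand": 0}
  ]
}}

```text
time: 11.8
tool_pos: [0.4791, 0.0747, 0.1436]
tool_rot: [0.001, 0.106, 0.994, -0.001]
contact_force: [1.0, -1.6, 5.1]
gripper_width: 0.27
grasp_force: 63.6
```

```bash
python3 st.py
```

```text
11.8 [0.4791 0.0747 0.1436] ang -0.2127 F [ 0.99 -1.64  5.1 ] T [-0.805 -0.146  0.262] 0.269981566189884 63.55840802192688
to hub in tool frame [ 0.0015  0.0016 -0.    ] origin z over face -0.00015264368442173548
```

Call:
{"api": "apply_moves", "payload": {
  "targets": [
    {"translation": [0, 0, 0], "twist": 0.1, "hand": 0}
  ]
}}

```text
time: 11.9
tool_pos: [0.4791, 0.0747, 0.1436]
tool_rot: [0.001, 0.111, 0.994, -0.001]
contact_force: [1.3, -2.7, 5.3]
gripper_width: 0.272
grasp_force: 63.6
```

```bash
python3 st.py
```

```text
11.9 [0.4791 0.0747 0.1436] ang -0.2227 F [ 1.34 -2.71  5.34] T [-0.741 -0.147  0.236] 0.27178962411553104 63.557424545288086
to hub in tool frame [ 0.0015  0.0017 -0.    ] origin z over face -0.0001611473825221671
```

Call:
{"api": "apply_moves", "payload": {
  "targets": [
    {"translation": [0, 0, 0], "twist": 0.1, "hand": 0}
  ]
}}

```text
time: 12.0
tool_pos: [0.4791, 0.0746, 0.1436]
tool_rot: [0.001, 0.116, 0.993, -0.001]
contact_force: [0.8, -3.0, 5.6]
gripper_width: 0.275
grasp_force: 63.6
```

```bash
python3 st.py
```

```text
12.0 [0.4791 0.0746 0.1436] ang -0.2326 F [ 0.84 -2.98  5.6 ] T [-0.775 -0.167  0.31 ] 0.27480200552571776 63.58181118965149
to hub in tool frame [ 0.0015  0.0017 -0.    ] origin z over face -0.00016446712250285656
```

Call:
{"api": "apply_moves", "payload": {
  "targets": [
    {"translation": [0, 0, 0], "twist": 0.1, "hand": 0}
  ]
}}

```text
time: 12.1
tool_pos: [0.479, 0.0746, 0.1436]
tool_rot: [0.001, 0.121, 0.993, -0.001]
contact_force: [0.9, -3.2, 5.2]
gripper_width: 0.272
grasp_force: 63.8
```

```bash
python3 st.py; python3 - <<'E'
from hub import *
c=get_calibration('wrist');w=grab_frame('wrist');v=grab_frame('scene')
im=np.hstack([w[90:370,130:430],cv2.resize(v[190:300,220:340],(305,280),interpolation=3)]);save('w6.png',im);save('w6full.png',w)
E
```

```text
12.1 [0.479  0.0746 0.1436] ang -0.2416 F [ 0.95 -3.16  5.17] T [-0.773 -0.113  0.784] 0.2722330662875217 63.79098057746887
to hub in tool frame [ 0.0015  0.0017 -0.    ] origin z over face -0.0001674667415235559
```

View pics/w6.png

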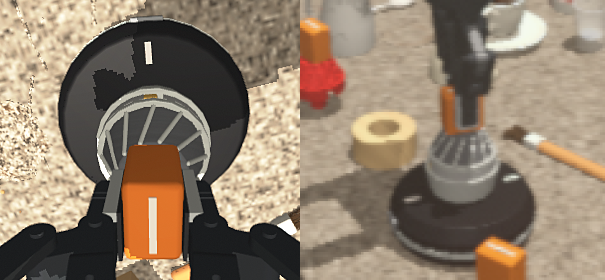

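The picture shows the slot and grip lined up with the base mark (column 150 against 152) and the cone seated. The torque jumped to 0.78 N m, so the stop is reached. I'll back off the load, then release.

Call:
{"api": "apply_moves", "payload": {
  "targets": [
    {"translation": [0, 0, -0.005], "twist": -0.25, "hand": 0},
    {"translation": [-0.002, -0.007, -0.005], "twist": -0.1, "hand": 0},
    {"translation": [0, 0, 0], "twist": 0, "hand": 0}
  ]
}}

```text
time: 12.5
tool_pos: [0.4784, 0.0747, 0.1437]
tool_rot: [-0.0, 0.104, 0.995, 0.0]
contact_force: [1.4, -0.4, 2.4]
gripper_width: 0.27
grasp_force: 63.3
```

```bash
python3 st.py
```

```text
12.5 [0.4784 0.0747 0.1437] ang -0.2079 F [ 1.41 -0.39  2.38] T [-0.394 -0.232  0.03 ] 0.27022581251250355 63.29377055168152
to hub in tool frame [0.0008 0.0018 0.    ] origin z over face -8.987374708076257e-05
```

Call:
{"api": "apply_moves", "payload": {
  "targets": [
    {"translation": [0, 0, 0], "twist": 0, "hand": 0.35},
    {"translation": [0, 0, 0], "twist": 0, "hand": 0.45},
    {"translation": [0, 0, 0], "twist": 0, "hand": 0.6},
    {"translation": [0, 0, 0], "twist": 0, "hand": 0.7},
    {"translation": [0, 0, 0], "twist": 0, "hand": 0.7},
    {"translation": [0, 0, -0.1], "twist": 0, "hand": 0.7}
  ]
}}

```text
time: 13.1
tool_pos: [0.4774, 0.0745, 0.1527]
tool_rot: [-0.002, 0.104, 0.995, -0.0]
contact_force: [0.4, -0.3, -0.1]
gripper_width: 0.7
grasp_force: 0.0
```

Call:
{"api": "apply_moves", "payload": {
  "targets": [
    {"translation": [0, 0, -0.25], "twist": 0, "hand": 0.7},
    {"translation": [0, 0, -0.3], "twist": 0, "hand": 0.7},
    {"translation": [0, 0, -0.3], "twist": 0, "hand": 0.7},
    {"translation": [0, 0, 0], "twist": 0, "hand": 0.7},
    {"translation": [0, 0, 0], "twist": 0, "hand": 0.7}
  ]
}}

```text
time: 13.6
tool_pos: [0.4791, 0.0745, 0.2405]
tool_rot: [0.001, 0.104, 0.995, 0.0]
contact_force: [-0.5, -0.4, -0.8]
gripper_width: 0.699
grasp_force: 0.0
```

```bash
python3 - <<'E'
from hub import *
s,p,R=tool();c=get_calibration('wrist');w=grab_frame('wrist');save('w7.png',w);print(s['time'],p,s['contact_force'])
z=.075+.078;u,v=proj(c,[[.478,.0755,z]])[0].astype(int);print(u,v)
print(line(w,c,(u-50,u+50,v-70,v+70),z))
h=cv2.cvtColor(w,cv2.COLOR_RGB2HSV).astype(int);V,U=np.indices(w.shape[:2])
G=unproj(c,np.c_[U.ravel(),V.ravel()],.045)[:,:2].reshape(*w.shape[:2],2)-[.478,.0755];r=np.hypot(*G.transpose(2,0,1))
for a,ce,m in sorted(comps((r>.045)&(r<.066)&(h[...,2]>140)&(h[...,1]<60)),key=lambda k:-k[0])[:3]: print(a,ce,axis(c,m,.045))
save('w7c.png',w[max(0,v-200):v+150,max(0,u-200):u+200])
E
```

```text
13.6 [0.4791165  0.07453068 0.24050911] [-0.51661927 -0.41634261 -0.78035039]
283 222
((array([0.47701017, 0.07527871]), np.float64(-0.20789176213768826), np.float64(0.02666063328255718)), np.int64(191))
75 [281. 125.] (array([0.42727015, 0.08407101]), np.float64(-0.20976121384045193), np.float64(0.012477437077166599))
67 [283.3880597  231.20895522] (array([0.52971612, 0.06471236]), np.float64(-0.17700731500559247), np.float64(0.01644014085790644))
27 [260.03703704 219.11111111] (array([0.5122167 , 0.04480726]), np.float64(0.716594720883584), np.float64(0.01503796266752608))
```

View pics/w7c.png

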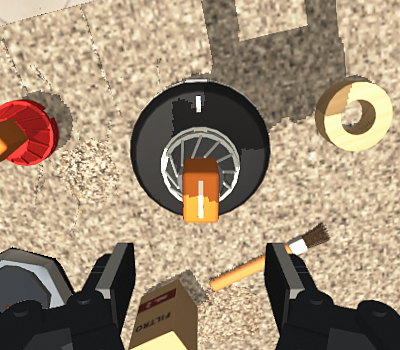

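The picture shows the cone seated in the hub and the hand clear. The grip line (200,198) is in line with the base mark (199,103), matching to within about 0.03 rad, so I'm handing in.

```bash
python3 -c "
from plant import job_done;print(job_done())"
```

```text
the job is handed in; nothing more can be done
None
```

The job is handed in at about 14 s of the 72 s: by my measurements the cone is fully home in the hub and at the stop (slot within about 0.03 rad of the base marks), and the gripper is open and clear, but no verdict was returned.

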